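# Set an offcut against the flip stop

### The job

Make the standing pine offcut ready for sawing to length on the crosscut board: flip the stop arm over from behind the fence so that it drops fully down in front of the fence, tip the offcut over so that it lies on its side along the fence, and push it flat against the fence and up to the stop arm so that its end touches the arm. Only push with the fingers, without lifting the offcut, and leave the pencil, the tape measure and the screwdriver where they are.

Things in the scene. Friction and masses are not known exactly. Their poses are not given: they have to be found in the camera images.
- board: crosscut board screwed to the worktop (fixed): plywood bed 180 (x) x 420 (y) mm, 18 mm thick. Origin: centre of its underside, at worktop level; x points across the bed away from the robot, y left along the fence, z up. A wooden fence 18 mm thick runs along the whole far side, its top 44 mm above the bed, with a flat aluminium rail on it up to 68 mm above the worktop. A saw kerf crosses it at y = +15 mm.
- fence_face (a point): point on the fence's front face (the side towards the robot), at its foot, level with the bed's top, middle of the board's length: x = 60 mm, y = 0, z = 18 mm in the board's frame; axes as the board's. The fence's back is 18 mm behind it.
- stop_carriage: aluminium carriage of the flip stop, clamped on the fence rail 70 to 120 mm left of the board's middle (fixed). Origin: on the rail's top (68 mm above the worktop), on the fence's centre line, in the middle plane of the stop arm; axes as the board's. Its hinge pin runs along y, 16 mm above the origin; its ears reach 25 mm above it, its black clamping knob (at y = +34 mm) 23 mm.
- stop_arm (a joint): hinge of the dark steel stop arm, rad. 0: fully down, its leg hanging in front of the fence. Growing values swing it forward, up and over to the back limit, 3.1: leg standing up behind the fence. It starts leaning at the back limit. It balances near 2.25; pushed towards the robot (under 2 N) to below 2.0 it falls to 0 by its own weight. It does not yield sideways.
- stop_tip (a point): middle of the rubber end of the stop arm's leg; moves with the arm. The arm is 12 mm thick along y; from the pin runs a 27 mm crank, then at right angles a leg 20 mm wide that ends here, 60 mm from the crank's line. Parked, the leg's rear face is 35 to 40 mm behind the pin. Down, the leg spans 8 to 28 mm in front of the fence face and ends 5.5 mm above the bed.
- offcut: pine block 45 x 45 x 120 mm, about 0.12 kg, standing on end on the bed at the right half of the board, 25 to 70 mm in front of the fence and turned by up to 0.25 rad. Origin: middle of one of its long side faces; its own y axis runs along its length, its z axis points from that face into the block.
- offcut_centre (a point): centre of the pine block (22.5 mm from the body origin along the block's z), axes as the body's.
- pencil: red flat carpenter's pencil, 11 x 168 x 7 mm, lying to the left of the board; leave it. Origin in its middle, on its underside.
- tape_measure: yellow tape measure, 43 x 79 x 66 mm high, right of the board; leave it. Origin in the middle of its underside.
- screwdriver: red screwdriver, 30 x 214 x 33 mm, left of the board; leave it. Origin in its middle, on its underside.
Mind the look-alikes: they are no part of the job. Of the things shaped like the offcut, the pine one is meant.

How it is judged:
At the end, for the whole second after the job is handed in: The stop arm is fully down (hinge under 0.06 rad); the offcut lies on the bed on one of its long sides, along the fence within 0.035 rad, less than 3 mm from the fence face and its end less than 3 mm from the stop arm, at rest (value of joint stop_arm below 0.06 rad and angle between the y axis of offcut and the y axis of board, either way round below 0.035 rad and x of offcut_centre in the frame of board between 0.0345 and 0.0405 m and y of offcut_centre in the frame of stop_carriage between -0.069 and -0.063 m and z of offcut_centre in the frame of board between 0.037 and 0.044 m and linear speed of offcut below 0.01 m/s); the robot touches nothing.
It fails at once if the offcut is lifted (z of offcut_centre in the frame of board above 0.098 m or (angle between the y axis of offcut and the z axis of board, either way round above 1.42 rad and z of offcut_centre in the frame of board above 0.056 m)).
It fails at once if the pencil, tape measure or screwdriver is pushed away by more than 20 mm (distance of any of pencil, tape_measure, screwdriver from where it was at the start of the episode above 0.02 m).
It also fails if it takes over 72 s, if anything falls off the work surface, if the arm or the gripper's body presses on something with over 40 N, if the wrist force passes 120 N, or if a joint passes its speed limit or range.

### The arm

A 6-joint arm with a two-finger parallel gripper is mounted at the origin on a cart in front of the work surface, level with it; the furniture and walls round the work are solid. World frame = base frame: x ahead of the robot, y to its left, z up, the work surface at z = 0. Lengths are in m, angles in rad, forces in N, time in s.
With the tool pointing down it reaches from about 0.275 to 0.825 m from the base axis. Payload 4.9 kg.
Tool frame: the origin (TCP) lies midway between the tips of the shut fingers; the grasp point (between the pads) lies 19 mm behind it (grip_point_offset is the distance from the TCP to the grasp point, in m); z points along the fingers, x is the direction in which the jaws open and shut, and the axes are right-handed (so a half turn about z gives the same grasp; the last joint's range is limited). The gripper opens to 85 mm and grips with 20 to 120 N. Pads are 22 mm wide; open, the fingers measure 114 mm over their backs; the gripper's body (76 mm by 85 mm) begins 54 mm behind the grasp point. The pads swing forward as they close: fully open they stand 13 mm farther back than shut.
Start: joints at [-1.312, 0.326, -0.193, 1.052, 0, 1.437], TCP at [0.211, -0.508, 0.231] pointing down, gripper open.
Joint ranges: [-2.65, 2.65], [-0.97, 1.79], [-1.3, 1.35], [-1.93, 2.1], [-1.47, 1.37], [-3.14, 3.14]. Speed limits (rad/s): [2.57, 2.57, 3.14, 3.14, 3.14, 3.14].

### API

Orientations are given as a rotation vector (axis times angle).
In Python, from cell import * gives the robot as it stands. Calls block until the motion is done:
- movep(position, orientation): joint-space move of the TCP to a pose.
- move_l(position, velocity=0.15, rot=None, until_force=None): straight line of the TCP; rot=None keeps the orientation; velocity is the mean speed in m/s. With until_force (N) it stops when the force on the tool has changed by that much, and returns True; else False.
- set_joints(angles): joint-space move.
- let_go() and grab(newtons=None): open the fingers fully, or close them until they stop; newtons is the grip in N (None keeps the last).
- sleep(seconds).
- ik(position, orientation): joint angles nearest the present ones, or None.
- get_state(): the state.
- grab_frame(name): name is "side" or "top" or "wrist"; returns a dict with "img" (420x560x3 uint8, red, green, blue), "fx", "fy", "cx", "cy" (pixels), "cam_to_world" (4x4, takes a point from camera to world coordinates); the wrist camera has in their place "T_tool_cam" (4x4, takes a point from camera to tool coordinates, whose origin is the TCP and whose axes are the tool frame's). Camera axes: x right, y down, z forward; pixel columns grow to the right and rows downward; lengths in m; the calibration is good to about 2 mm. A picture is of the moment at which its call begins: read the wrist's pose just before it. There is no depth.
A pose or a line that the arm cannot do raises MotionError and nothing moves.
- sign_off(): hands the job in, once; it reports no verdict.
Trained networks look in the newest picture that a camera, given by its name, has taken for a name from the list of things; names that differ only in an ending like _2 or _b are one class to them, and where a whole thing is asked for, a point or a joint stands for the part that bears it (a point fixed in the world has none). Each returns a list of dicts, best first, with "score" (0 to 1); they miss things now and then, are a little off and sometimes report something else, mostly with a low value. They report only what shows in the picture. A call takes as long as a camera call. They do not tell look-alikes from the thing itself.
- spot_in(camera, name): "centre" ([column, row] in pixels, amid what is visible of it).
- silhouettes(camera, name): "mask" (420x560 bool, what is visible of it) and "centre" ([column, row] in pixels, amid what is visible of it).
- tip_of(camera, name): "centre" ([column, row] in pixels: a listed point, or the origin of a listed thing).
The state is a dict: "clock": time; "q": joint angles; "joint_velocities": joint speeds; "tau": joint torques, N m; "position": TCP position; "eef_rot": TCP orientation; "contact_force": force on the tool from outside, world axes, zero at the start; "wrist_torque": the same for the moment, N m; "finger_gap": opening from 0.0 (shut) to 1.0 (fully open).
Only numpy, scipy, OpenCV 4.12 (cv2) and the standard library are available. Lean on these libraries where they do the work, as an engineer would, in place of code of your own. Each camera call takes 0.05 s, during which the arm holds its last target.

## Working session

There is one attempt and no reset: what is moved stays moved. The work goes in short steps, each a Python script; the robot and the scene stay as the last script left them, time stands still between calls to the robot, and variables do not carry over. Pictures are saved under pics/ and viewed, and the job is handed in when it is done.

```bash
ls; mkdir -p pics; python3 - <<'E'
from cell import *
import cv2
for n in ["side","top","wrist"]:
    f=grab_frame(n); cv2.imwrite(f"pics/a_{n}.png",f["img"][:,:,::-1])
    print(n,f["fx"],f["cx"],f["cy"],f.get("cam_to_world",f.get("T_tool_cam")))
    for o in ["offcut","stop_carriage","stop_arm","board","pencil","tape_measure","screwdriver"]:
        print(o,[(round(d["score"],2),[round(float(c)) for c in d["centre"]]) for d in spot_in(n,o)][:4])
    for o in ["fence_face","stop_carriage","stop_tip","offcut_centre","board"]:
        print("tip",o,[(round(d["score"],2),[round(float(c),1) for c in d["centre"]]) for d in tip_of(n,o)][:4])
print(get_state())
E
```

```text
pics
side 391.34268027812806 282.05195497040944 211.0008866728645 [[-0.95479932 -0.11874568  0.27250271  0.25012579]
 [-0.29650714  0.44529037 -0.84486685  0.84854996]
 [-0.02101854 -0.88747729 -0.46037189  0.54780344]
 [ 0.          0.          0.          1.        ]]
offcut [(0.93, [359, 174]), (0.9, [255, 185]), (0.79, [238, 193]), (0.6, [303, 195])]
stop_carriage [(0.73, [235, 224])]
stop_arm [(0.6, [238, 215])]
board [(0.58, [276, 248])]
pencil [(0.6, [277, 335])]
tape_measure [(0.56, [316, 172])]
screwdriver [(0.53, [314, 175])]
tip fence_face [(0.93, [267.4, 230.5])]
tip stop_carriage [(0.83, [241.7, 233.7])]
tip stop_tip [(0.56, [236.0, 204.7])]
tip offcut_centre [(0.83, [359.9, 177.7]), (0.75, [247.5, 180.5]), (0.62, [304.2, 194.8]), (0.62, [234.6, 198.4])]
tip board [(0.61, [286.1, 241.4]), (0.29, [242.9, 231.5])]
top 379.5943155508079 279.04196737715466 214.1784746273381 [[-0.01410657 -0.99828523  0.05681197  0.43615465]
 [-0.99964283  0.01279036 -0.02346512  0.00534897]
 [ 0.02269824 -0.05712269 -0.99810911  1.21891198]
 [ 0.          0.          0.          1.        ]]
[... 1030 characters left out ...]
p offcut_centre []
tip board []
{'clock': 1.95, 'q': array([-1.31216187e+00,  3.26186542e-01, -1.92573143e-01,  1.05199749e+00,
        7.20522656e-06,  1.43659515e+00]), 'joint_velocities': array([-0.00030712,  0.00102424, -0.00056374,  0.00149617, -0.00033605,
        0.00077488]), 'tau': array([ 4.34525309e-04, -4.43320227e+01,  2.62753075e+01,  1.23958951e-03,
       -3.22992457e-05,  1.02937537e-05]), 'position': array([ 0.21056608, -0.50813323,  0.23129839]), 'eef_rot': array([ 2.61224093e+00, -1.74518562e+00,  5.35970619e-05]), 'contact_force': array([0.32162016, 0.04972282, 0.07997788]), 'wrist_torque': array([ 0.01129365,  0.02019756, -0.0374717 ]), 'finger_gap': 0.9963053576706583}
```

View pics/a_side.png

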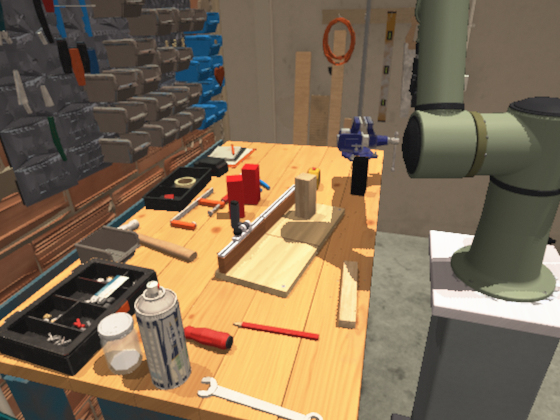

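View pics/a_top.png

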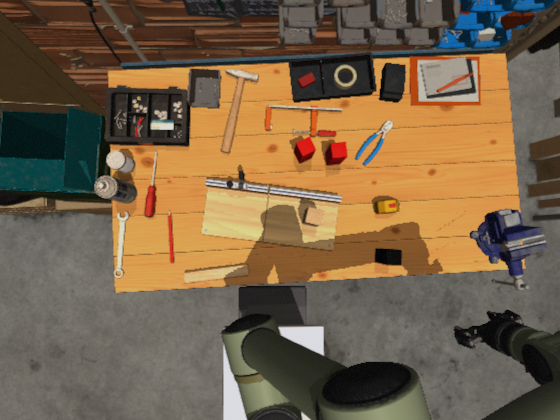

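The offcut could be confused with these (top picture):
- pine block at (313,215)
- red blocks at (335,152) and (304,153)
- black block at (389,260)
- flat pine strip at (215,272)

The pine block standing on the bed is the one meant. I'll check it in close crops.

```bash
python3 - <<'E'
import cv2
a=cv2.imread("pics/a_top.png")[165:260,195:355]; cv2.imwrite("pics/b_top.png",cv2.resize(a,None,fx=5,fy=5,interpolation=cv2.INTER_CUBIC))
a=cv2.imread("pics/a_side.png")[155:295,215:355]; cv2.imwrite("pics/b_side.png",cv2.resize(a,None,fx=4.2,fy=4.2,interpolation=cv2.INTER_CUBIC))
E
```

```text
(no output)
```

View pics/b_top.png

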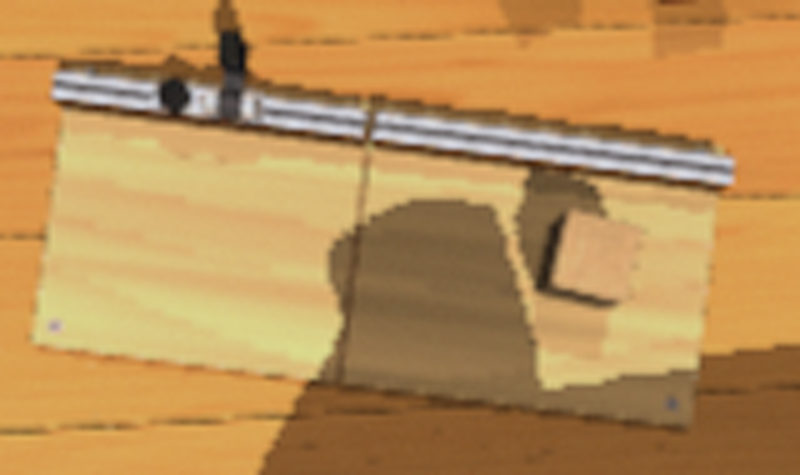

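View pics/b_side.png

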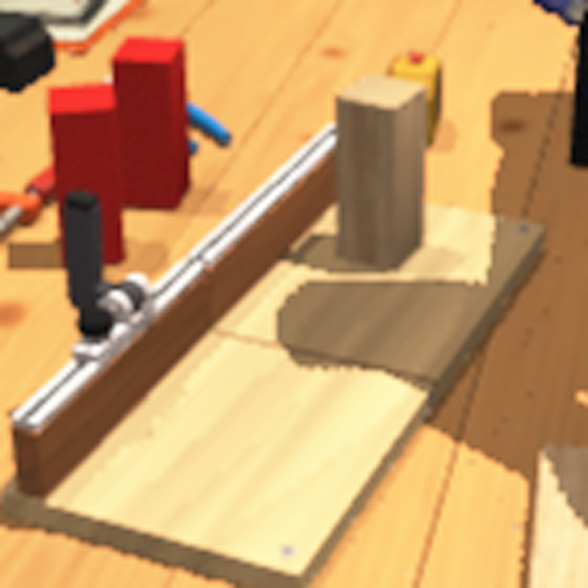

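```bash
cat > h.py <<'E'
import numpy as np, cv2
from scipy.optimize import least_squares
TOP=dict(f=379.594,cx=279.042,cy=214.178,T=np.array([[-0.01410657,-0.99828523,0.05681197,0.43615465],[-0.99964283,0.01279036,-0.02346512,0.00534897],[0.02269824,-0.05712269,-0.99810911,1.21891198],[0,0,0,1]]))
SIDE=dict(f=391.343,cx=282.052,cy=211.001,T=np.array([[-0.95479932,-0.11874568,0.27250271,0.25012579],[-0.29650714,0.44529037,-0.84486685,0.84854996],[-0.02101854,-0.88747729,-0.46037189,0.54780344],[0,0,0,1]]))
def proj(c,p):
    q=np.linalg.inv(c['T'])@np.append(p,1); return np.array([c['f']*q[0]/q[2]+c['cx'],c['f']*q[1]/q[2]+c['cy']])
def place(s,p):
    x,y,a=s; c,n=np.cos(a),np.sin(a); return np.array([x+c*p[0]-n*p[1],y+n*p[0]+c*p[1],p[2]])
def tp(u,v): return np.array([(u+.5)/5-.5+195,(v+.5)/5-.5+165])
def sp(u,v): return np.array([(u+.5)/4.2-.5+215,(v+.5)/4.2-.5+155])
def fit(obs,s0):
    r=lambda s: np.concatenate([proj(c,place(s,p))-m for c,p,m in obs])
    R=least_squares(r,s0,loss='soft_l1'); return R.x,r(R.x).reshape(-1,2)
E
python3 - <<'E'
from h import *
o=[(TOP,(-.09,.21,.018),tp(33,345)),(TOP,(-.09,-.21,.018),tp(690,428)),(TOP,(.069,.21,.068),tp(53,87)),(TOP,(.069,-.21,.068),tp(733,170)),(TOP,(-.09,.015,.018),tp(340,383)),
(SIDE,(-.09,.21,.018),sp(302,578)),(SIDE,(-.09,-.21,.018),sp(545,232))]
s,r=fit(o,[.45,0,0]);print("board",s);print(r.round(1))
h=.0225
o=[(TOP,(h,h,.138),tp(568,208)),(TOP,(h,-h,.138),tp(643,228)),(TOP,(-h,-h,.138),tp(622,303)),(TOP,(-h,h,.138),tp(553,290)),
(SIDE,(h,h,.138),sp(337,97)),(SIDE,(h,-h,.138),sp(372,75)),(SIDE,(-h,-h,.138),sp(425,90)),(SIDE,(-h,h,.138),sp(387,110)),(SIDE,(-h,h,.018),sp(388,268))]
b,r=fit(o,[.42,-.08,0]);print("block",b);print(r.round(1))
d=np.array(b[:2])-s[:2];c,n=np.cos(s[2]),np.sin(s[2]);print("in board",c*d[0]+n*d[1],-n*d[0]+c*d[1],b[2]-s[2])
E
```

```text
board [ 0.5066728   0.0045434  -0.13510268]
[[-0.6  0.2]
 [ 0.2 -0.3]
 [-0.7 -0.3]
 [ 0.1  0. ]
 [-0.4  0.1]
 [-0.1 -0.9]
 [ 0.6 -2. ]]
block [ 0.49245907 -0.11877863 -0.29979324]
[[ 0.  -0.4]
 [ 0.1  0.1]
 [-0.   0.1]
 [-1.3 -1.7]
 [-0.8 -0.7]
 [-0.4 -0.7]
 [ 0.9 -1.1]
 [ 1.5 -0.4]
 [ 0.8  1.5]]
in board 0.002526285717125619 -0.12411273634211123 -0.16469056713406482
```

```bash
cat >> h.py <<'E'
def ray(c,px,z):
    d=c['T'][:3,:3]@np.array([(px[0]-c['cx'])/c['f'],(px[1]-c['cy'])/c['f'],1]); o=c['T'][:3,3]; return o+d*(z-o[2])/d[2]
def inb(p,S):
    d=np.array(p[:2])-S[:2];c,n=np.cos(S[2]),np.sin(S[2]);return np.array([c*d[0]+n*d[1],-n*d[0]+c*d[1]])
def rotdown(yaw):  # tool z down, tool x at given world yaw
    from scipy.spatial.transform import Rotation as R
    c,s=np.cos(yaw),np.sin(yaw)
    return R.from_matrix(np.array([[c,s,0],[s,-c,0],[0,0,-1]])).as_rotvec()
B=np.array([0.50667,0.00454,-0.1351])
def W(x,y,z): return place(B,(x,y,z))
E
python3 - <<'E'
from h import *
for px,z in [((243.7,185.7),.068),((238,171.9),.142),(tp(230,35),.144),(tp(230,105),.09)]: print(inb(ray(TOP,px,z),B))
for px in [sp(83,195),(236,204.7)]:
    p=[ray(SIDE,px,z) for z in (.14,.144)]; print("side",[inb(q,B) for q in p])
from cell import *
st=get_state(); print(st['position'])
# overview pose with wrist cam: above board
for y in (0.05,):
  for yaw in (-np.pi/2+B[2],np.pi/2+B[2],B[2]):
    print(yaw, ik(W(0.0,y,0.36),rotdown(yaw)), ik(W(.13,.1,.126),rotdown(yaw)))
E
```

```text
[0.07165049 0.09061396]
[0.09983394 0.10532887]
[0.10129341 0.09789323]
[0.06809846 0.09792072]
side [array([0.09939244, 0.08983684]), array([0.09480907, 0.09681989])]
side [array([0.08560571, 0.10531093]), array([0.08115758, 0.11214221])]
[ 0.21056608 -0.50813323  0.23129839]
-1.7058963267948966 [-0.0380978   0.21055597 -0.02200152  1.33823883  0.         -3.04459046] [ 0.01926785  0.59659073 -0.03956927  0.93463633  0.         -2.98722481]
1.4356963267948966 [-0.0380978   0.21055597 -0.02200152  1.33823883  0.          0.0970022 ] [ 0.01926785  0.59659073 -0.03956927  0.93463633  0.          0.15436785]
-0.1351 [-3.80978049e-02  2.10555973e-01 -2.20015209e-02  1.33823883e+00
  4.44089210e-16  1.66779852e+00] [ 1.92678464e-02  5.96590728e-01 -3.95692702e-02  9.34636329e-01
  4.44089210e-16  1.72516417e+00]
```

```bash
cat >> h.py <<'E'
YAW=np.pi/2+B[2]
def wristcam():
    from cell import get_state,grab_frame
    from scipy.spatial.transform import Rotation as R
    st=get_state(); f=grab_frame("wrist"); M=np.eye(4); M[:3,:3]=R.from_rotvec(st['eef_rot']).as_matrix(); M[:3,3]=st['position']
    return dict(f=f['fx'],cx=f['cx'],cy=f['cy'],T=M@f['T_tool_cam']),f['img']
def save(name,img): cv2.imwrite(f"pics/{name}.png",img[:,:,::-1])
E
python3 - <<'E'
from h import *
from cell import *
grab(20)
movep(W(-.06,.0,.40),rotdown(YAW))
c,i=wristcam(); save("c1",i); np.savez("c1.npz",**c); print(c)
print(get_state()['clock'])
for n in("stop_tip","stop_carriage","fence_face","offcut_centre","board"): print(n,[(round(d["score"],2),np.round(d["centre"],1)) for d in tip_of("wrist",n)][:3], )
E
```

```text
{'f': 323.90969759091666, 'cx': 278.81247386774356, 'cy': 203.314442152408, 'T': array([[ 1.36079933e-01,  9.45046180e-01,  2.97270868e-01,
         3.72790705e-01],
       [ 9.90697377e-01, -1.29512768e-01, -4.17749877e-02,
         2.22059043e-02],
       [-9.78919685e-04,  3.00190207e-01, -9.53878861e-01,
         5.42441191e-01],
       [ 0.00000000e+00,  0.00000000e+00,  0.00000000e+00,
         1.00000000e+00]])}
4.9083
stop_tip [(0.88, array([348.4, 275.6])), (0.59, array([ 72.9, 222.1])), (0.24, array([493.4, 211.9]))]
stop_carriage [(0.87, array([342.1, 240.2])), (0.64, array([279. , 222.5]))]
fence_face [(0.76, array([279.8, 220.8]))]
offcut_centre [(0.97, array([232.8, 306.2])), (0.92, array([179.7, 307. ]))]
board []
```

View pics/c1.png

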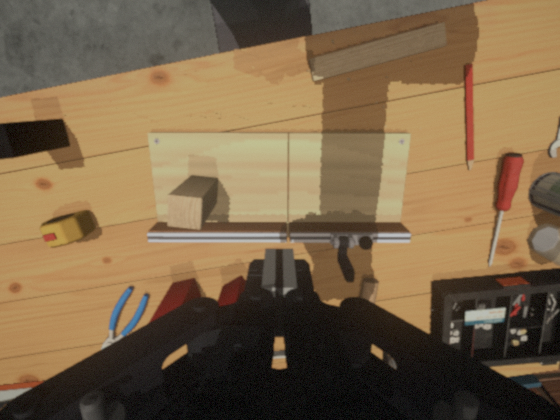

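```bash
python3 - <<'E'
import cv2
a=cv2.imread("pics/c1.png")[125:290,140:420]; cv2.imwrite("pics/c2.png",cv2.resize(a,None,fx=2.8,fy=2.8,interpolation=cv2.INTER_CUBIC))
E
```

```text
(no output)
```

View pics/c2.png

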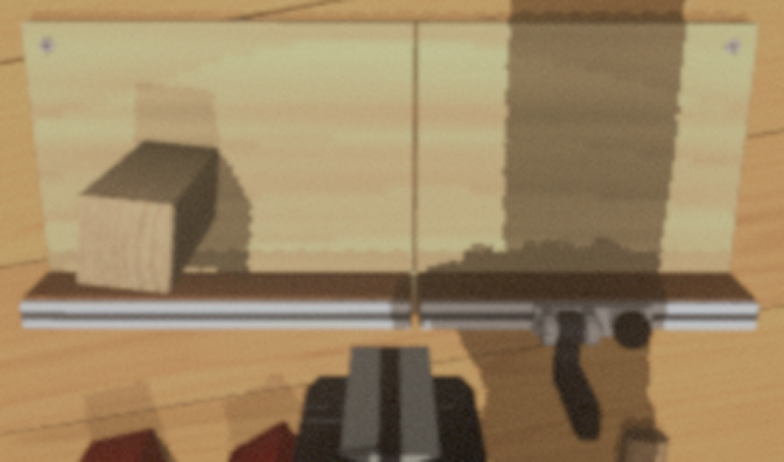

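```bash
python3 - <<'E'
from h import *
c=dict(np.load("c1.npz")); wp=lambda u,v:np.array([(u+.5)/2.8-.5+140,(v+.5)/2.8-.5+125])
o=[(TOP,(-.09,.21,.018),tp(33,345)),(TOP,(-.09,-.21,.018),tp(690,428)),(TOP,(.069,.21,.068),tp(53,87)),(TOP,(.069,-.21,.068),tp(733,170)),(TOP,(-.09,.015,.018),tp(340,383)),
(SIDE,(-.09,.21,.018),sp(302,578)),(SIDE,(-.09,-.21,.018),sp(545,232))]
w=[(c,(-.09,-.21,.018),wp(23,22)),(c,(-.09,.21,.018),wp(757,22)),(c,(.06,-.21,.018),wp(47,272)),(c,(.06,.21,.018),wp(730,272)),(c,(.069,-.21,.068),wp(22,314)),(c,(.069,.21,.068),wp(757,316)),(c,(-.09,.015,.018),wp(416,22))]
for q in (w,o+w):
    s,r=fit(q,[.5,0,-.13]);print("board",s);print(r.round(1).tolist())
h=.0225
q=[(c,(-h,-h,.138),wp(80,193)),(c,(-h,h,.138),wp(175,205)),(c,(h,h,.138),wp(170,293)),(c,(h,-h,.138),wp(77,283)),(c,(-h,-h,.018),wp(147,142)),(c,(-h,h,.018),wp(218,150))]
b,r=fit(q,[.49,-.11,-.3]);print("block",b,inb(b,s),b[2]-s[2]);print(r.round(1).tolist())
w,_=fit(w,[.5,0,-.13])
print("in wristboard",inb(b,w))
for px,z in [(wp(587,435),.140),(wp(572,325),.09),(wp(632,328),.091),((348.4,275.6),.144)]: print(inb(ray(c,px,z),w))
E
```

```text
board [ 0.50884361  0.00275034 -0.13743039]
[[-1.4, 0.0], [0.9, 0.3], [0.6, -0.8], [-0.2, -0.5], [-1.1, 0.6], [0.8, 0.2], [-0.1, 0.2]]
board [ 0.50834565  0.00308449 -0.13695524]
[[-0.2, -0.4], [0.6, -0.7], [-0.1, -0.9], [0.6, -0.4], [-0.0, -0.4], [-0.8, -1.5], [0.3, -2.3], [-1.3, -0.3], [1.1, -0.1], [0.8, -1.0], [0.1, -0.8], [-1.0, 0.4], [1.0, -0.1], [0.0, -0.2]]
block [ 0.49414112 -0.12065934 -0.26190837] [ 0.00282292 -0.12452444] -0.12495313500189417
[[-0.5, 0.3], [0.3, 0.2], [0.2, 0.6], [-0.2, 0.3], [-0.6, -1.3], [1.3, -0.8]]
in wristboard [ 0.00234304 -0.1242603 ]
[0.1022662  0.09967419]
[0.06445373 0.09936232]
[0.06573183 0.13176277]
[0.09291876 0.09695074]
```

```bash
sed -i 's/^B=.*/B=np.array([0.5085,0.0030,-0.137])/' h.py; python3 - <<'E'
from h import *
from cell import *
r=rotdown(YAW)
movep(W(.155,.098,.26),r)
move_l(W(.155,.098,.126),.2)
print(move_l(W(.05,.098,.126),.08,until_force=15), get_state()['contact_force'])
move_l(W(.05,.098,.30),.25)
sleep(.3)
movep(W(-.08,.02,.40),r)
c,i=wristcam(); save("d1",i); save("d1s",grab_frame("side")["img"]); np.savez("d1.npz",**c)
print(get_state()['clock'],get_state()['contact_force'])
E
```

```text
False [ 0.2198625   0.36101797 -0.23510185]
10.5083 [-7.69552399e-02 -5.79932750e-01  4.29893342e-04]
```

View pics/d1.png

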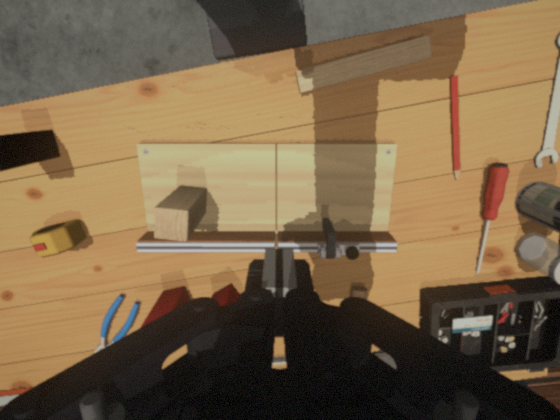

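View pics/d1s.png

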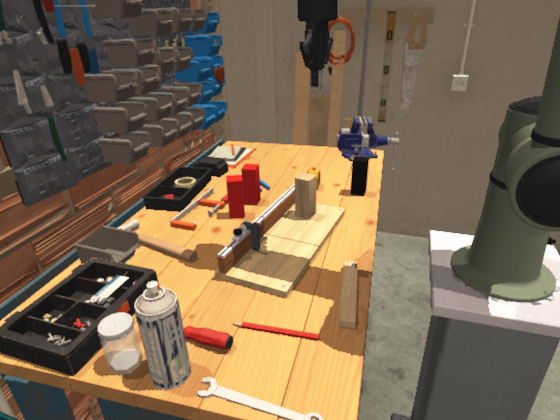

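```bash
python3 - <<'E'
from h import *
from cell import *
K=np.array([.494,-.1203,-.267]); P=lambda x,y,z: place(K,(x,y,z))
r=rotdown(K[2])
movep(P(0,-.065,.28),r)
move_l(P(0,-.065,.115),.2)
print(move_l(P(0,.02,.115),.055,until_force=15), get_state()['contact_force'])
sleep(.4)
move_l(P(0,-.02,.20),.2)
movep(W(-.08,-.03,.40),rotdown(YAW))
c,i=wristcam(); save("e1",i); save("e1s",grab_frame("side")["img"]); np.savez("e1.npz",**c)
print(get_state()['clock'])
E
```

```text
False [ 0.64399058 -0.22182532 -0.24248535]
16.7917
```

View pics/e1.png

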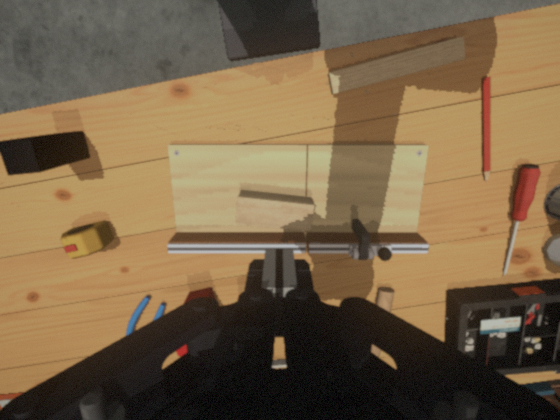

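View pics/e1s.png

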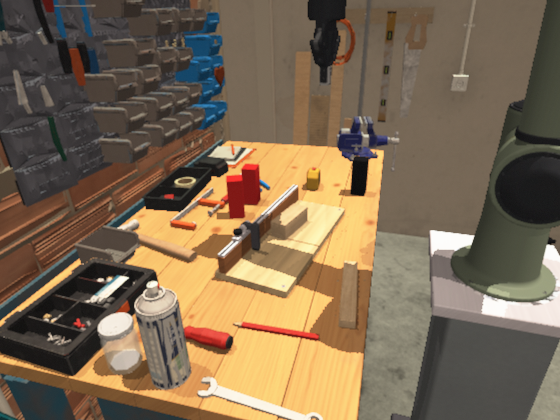

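The offcut is now lying on its side, around (275,205) in the wrist picture. It lies nearly along the fence, and the stop arm is down at (360,235). Next I'll fit its pose.

```bash
python3 - <<'E'
import cv2
a=cv2.imread("pics/e1.png")[135:265,160:440]; cv2.imwrite("pics/e2.png",cv2.resize(a,None,fx=2.8,fy=2.8,interpolation=cv2.INTER_CUBIC))
E
```

```text
(no output)
```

View pics/e2.png

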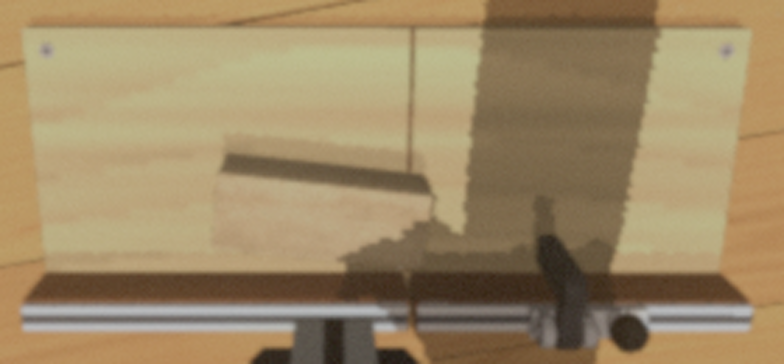

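```bash
python3 - <<'E'
from h import *
c=dict(np.load("e1.npz")); wp=lambda u,v:np.array([(u+.5)/2.8-.5+160,(v+.5)/2.8-.5+135])
w=[(c,(-.09,-.21,.018),wp(23,27)),(c,(-.09,.21,.018),wp(750,27)),(c,(.06,-.21,.018),wp(46,272)),(c,(.06,.21,.018),wp(722,272)),(c,(.069,-.21,.068),wp(23,318)),(c,(.069,.21,.068),wp(752,318))]
s,r=fit(w,B);print(s,r.round(1).tolist())
h=.0225
q=[(c,(-h,-.06,.063),wp(218,172)),(c,(-h,.06,.063),wp(435,194)),(c,(-h,-.06,.018),wp(226,154)),(c,(-h,.06,.018),wp(430,176))]
b,r=fit(q,[.49,-.04,-.2]);print(b,inb(b,B),inb(b,s),b[2]-s[2],b[2]-B[2],r.round(1).tolist())
print(inb(ray(c,wp(572,325),.09),s))
E
```

```text
[ 0.50878229  0.00349454 -0.13719342] [[-0.7, 0.3], [1.6, 0.2], [-0.0, -0.4], [-0.3, -0.4], [-0.8, 0.3], [0.9, 0.3]]
[ 0.51631404 -0.03477006 -0.24477066] [ 0.01289915 -0.03634898] [ 0.01269419 -0.03687498] -0.10757724181976058 -0.10777065964203617 [[0.2, 0.6], [-0.0, 0.7], [0.6, -0.5], [-1.1, -1.0]]
[0.06231922 0.09947831]
```

```bash
python3 - <<'E'
from h import *
from cell import *
r=rotdown(YAW)
let_go()
movep(W(-.075,-.037,.15),r)
move_l(W(-.075,-.037,.017),.15)
print(move_l(W(.015,-.033,.017),.05,until_force=6), inb(get_state()['position'],B),get_state()['position'][2],get_state()['contact_force'])
move_l(W(-.06,-.033,.017),.15)
move_l(W(-.06,-.033,.20),.25)
grab(20)
movep(W(.036,-.15,.20),r)
move_l(W(.036,-.15,.036),.2)
print(move_l(W(.036,-.02,.036),.05,until_force=6), inb(get_state()['position'],B),get_state()['contact_force'])
p=get_state()['position']; 
d=W(.036,-.15,.036)-W(.036,-.14,.036)
move_l(p+3*d,.1)
move_l(p+3*d+np.array([0,0,.2]),.25)
movep(W(-.1,.03,.34),r)
c,i=wristcam(); save("f1",i); save("f1s",grab_frame("side")["img"]); np.savez("f1.npz",**c)
print(get_state()['clock'])
E
```

```text
True [ 0.00152032 -0.0335122 ] 0.016390336148209717 [-0.34979122 -0.6383128   0.52987423]
True [ 0.03581567 -0.04079045] [-0.57412666 -2.62663894  1.85745118]
29.05
```

View pics/f1.png

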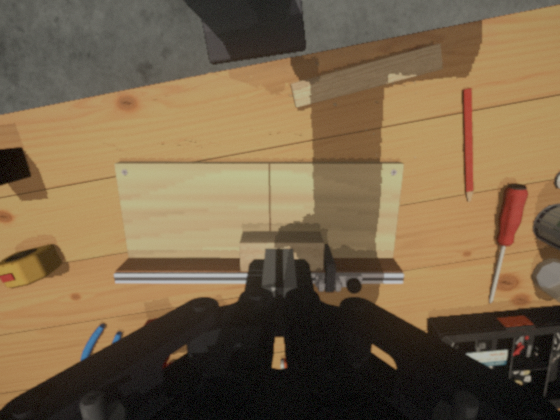

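```bash
python3 - <<'E'
from h import *
from cell import *
r=rotdown(YAW)
let_go()
movep(W(-.075,.026,.15),r)
move_l(W(-.075,.026,.017),.2)
move_l(W(-.02,.026,.017),.15)
print(move_l(W(.015,.026,.017),.03,until_force=8), inb(get_state()['position'],B),get_state()['contact_force'])
move_l(W(-.06,.026,.017),.1)
move_l(W(-.06,.026,.20),.25)
grab(20)
movep(W(.037,-.10,.20),r)
move_l(W(.037,-.10,.036),.2)
move_l(W(.037,-.055,.036),.1)
print(move_l(W(.037,-.02,.036),.03,until_force=8), inb(get_state()['position'],B),get_state()['contact_force'])
move_l(W(.037,-.08,.036),.1)
move_l(W(.037,-.08,.2),.25)
movep(W(-.15,.035,.28),r)
c,i=wristcam(); save("g1",i); save("g1s",grab_frame("side")["img"]); np.savez("g1.npz",**c)
print(get_state()['clock'])
a=i[100:310,150:430]; save("g2",cv2.resize(a,None,fx=2.8,fy=2.8,interpolation=cv2.INTER_CUBIC))
a=cv2.imread("pics/g1s.png")[180:295,215:355]; cv2.imwrite("pics/g3.png",cv2.resize(a,None,fx=5,fy=5,interpolation=cv2.INTER_CUBIC))
E
```

```text
True [0.00150568 0.02592432] [-0.44164834 -0.93964849 -0.1171021 ]
True [ 0.0368866  -0.04083367] [ 0.15394529 -2.22856944  2.54086817]
40.4167
```

View pics/g2.png

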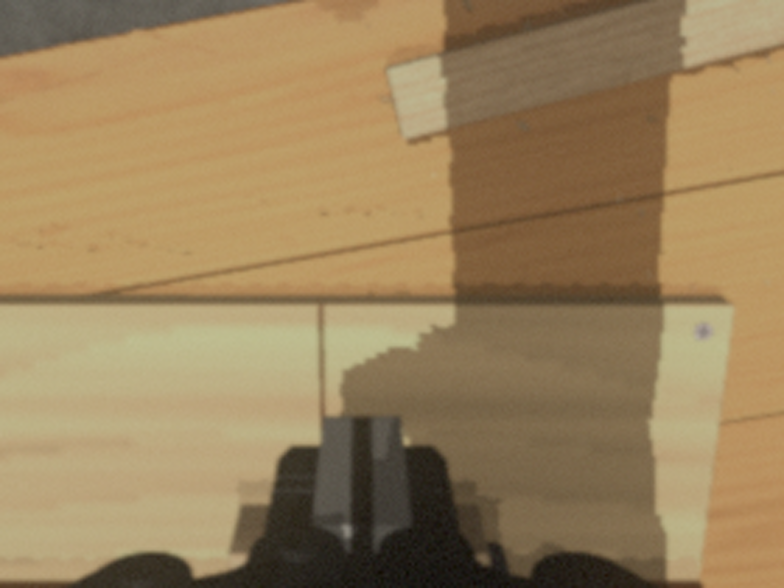

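View pics/g3.png

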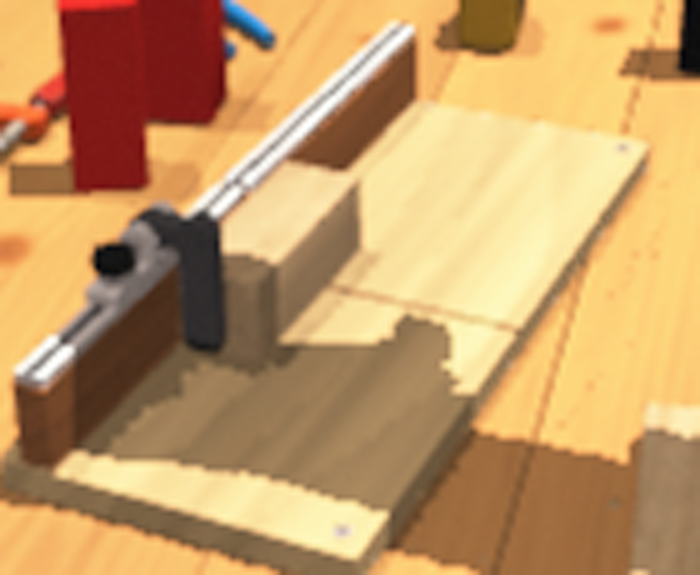

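```bash
python3 - <<'E'
from h import *
from cell import *
movep(W(-.06,-.09,.32),rotdown(YAW))
c,i=wristcam(); np.savez("h1.npz",**c)
a=i[130:330,220:500]; save("h2",cv2.resize(a,None,fx=2.8,fy=2.8,interpolation=cv2.INTER_CUBIC))
print(get_state()['clock'])
for n in("stop_tip","stop_carriage","offcut_centre"): print(n,[(round(d["score"],2),np.round(d["centre"],1)) for d in tip_of("wrist",n)][:3])
f=grab_frame("top");save("h1t",f["img"])
for n in ("pencil","tape_measure","screwdriver"): print(n,[(round(d["score"],2),np.round(d["centre"])) for d in spot_in("top",n)][:2])
E
```

```text
41.15
stop_tip [(0.6, array([407.6, 229.3])), (0.49, array([ 98.5, 240.1]))]
stop_carriage [(0.92, array([418.4, 262.5]))]
offcut_centre [(0.94, array([365.8, 230.8])), (0.81, array([ 50.4, 144.3])), (0.61, array([288.7, 338.7]))]
pencil [(0.65, array([171., 244.]))]
tape_measure [(0.7, array([389., 204.])), (0.39, array([263., 202.]))]
screwdriver [(0.56, array([259., 201.]))]
```

View pics/h2.png

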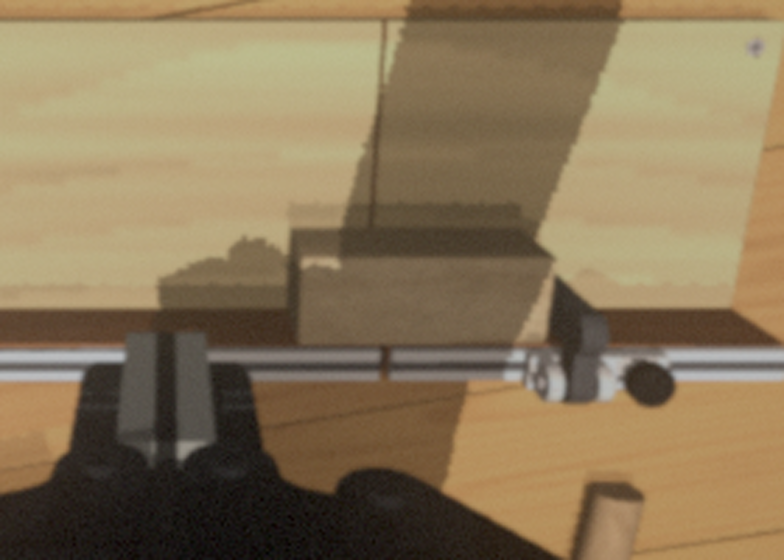

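```bash
python3 - <<'E'
from h import *
c=dict(np.load("h1.npz")); wp=lambda u,v:np.array([(u+.5)/2.8-.5+220,(v+.5)/2.8-.5+130])
h=.0225
q=[(c,(-h,-.06,.063),wp(300,256)),(c,(-h,.06,.063),wp(553,258)),(c,(-h,-.06,.018),wp(290,230)),(c,(-h,.06,.018),wp(519,230))]
b,r=fit(q,[.54,.02,-.14]);print(inb(b,B),b[2]-B[2],r.round(1).tolist())
print([ray(c,wp(384,20),.018)], inb(ray(c,wp(384,20),.018),B), inb(ray(c,wp(200,309),.018),B),inb(ray(c,wp(660,309),.018),B))
from cell import *
sign_off()
E
```

```text
[0.0385243  0.03195271] -0.008127301408284604 [[-0.1, 0.7], [0.7, 0.6], [-0.9, -1.0], [0.1, -0.5]]
[array([0.42146227, 0.02980577, 0.018     ])] [-0.08988311  0.0146677 ] [ 0.06131907 -0.07260338] [0.06178549 0.17210493]
the job is handed in; nothing more can be done
```

I handed the job in after about 41 s of the 72 s allowed. My checks show it done, but sign-off gave no verdict.

**What I did:**
- **Stop arm:** I pulled it over from behind with the shut fingers, and it dropped in front of the fence.
- **Tipping:** I pushed the offcut near its top with the fingertips so that it fell over along the fence.
- **Pushing home:** I pushed it twice against the fence with the open fingers (6 then 8 N) and twice endwise against the stop arm with the shut fingers (6 then 8 N). Both pushes in each direction stopped at the same position to within 0.1 mm, so the offcut was already seated.

**Last checks:**
- **Offcut pose:** in the last wrist picture its centre fits at x = 38.5 mm and y = 32 mm in the board frame, turned 0.008 rad. The targets are 37.5 mm and about 32 mm, the latter from the arm I measured at y ≈ 98 mm. The measurement is good to about 2 mm, so the contact stops are the firmer evidence.
- **Stop arm:** the wrist and side pictures show it hanging in front of the fence, against the offcut's end. I did not measure the hinge angle.
- **Other items:** I never went near the pencil, tape measure or screwdriver. In the last top picture the tape measure is within a pixel of its start. The network found the pencil there, but had missed it at the start.

**What disagreed:**
- **Screwdriver:** the network reported it on the board (a low score, and a false detection). I did not check its position in the last pictures, though it looked undisturbed in the earlier ones.
- **Fence contact:** it came 2.5 mm nearer the robot than my calculated position. That is about the error expected from the calibration and the assumed finger thickness.

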